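Load the colour sprayer's feed rack in reverse order

ROBOT

A 6-joint arm with a two-finger parallel gripper is mounted at the origin on the work surface. World frame = base frame: x ahead of the robot, y to its left, z up, the work surface at z = 0. Lengths are in m, angles in degrees, forces in N, time in s.
With the tool pointing down it reaches from about 0.4 to 0.825 m from the base axis. Payload 7 kg.
Tool frame: the origin (TCP) lies midway between the tips of the shut fingers; the grasp point (between the pads) lies 19 mm behind it; z points along the fingers, y is the line along which they close (so a half turn about z gives the same grasp; the last joint's range is limited). The gripper opens to 88 mm and grips with 3 to 60 N. Pads are 19 mm wide; open, the fingers measure 130 mm over their backs; the gripper's body (78 mm by 193 mm) begins 47 mm behind the grasp point.
Start: joints at [88.585, 20.546, 0.682, 0, -70.136, -16.507], TCP at [0.208, 0.642, 0.227] pointing down, gripper open.
Joint ranges: [-176.03, 176.03], [-82.01, 121.73], [-58.28, 71.71], [-173.87, 95.51], [-174.79, -0.11], [-173.66, 173.66]. Speed limits (degrees/s): [136.94, 136.94, 172.46, 180, 180, 180].

INTERFACE

Orientations are given as a 3x3 rotation matrix whose columns are the frame's x, y, z axes.
In Python, from rig import robot gives the robot as it stands. Calls block until the motion is done:
- robot.goto(position, orientation): joint-space move of the TCP to a pose.
- robot.servo_line(position, ori=None, speed=0.15): straight line of the TCP; ori=None keeps the orientation; speed is the mean speed in m/s.
- robot.movej(angles): joint-space move.
- robot.move_gripper(opening): opening from 0.0 (shut) to 1.0 (fully open); the grip force is fixed at half the most; returns when the fingers have stopped.
- robot.dwell(seconds).
- robot.ik(position, orientation): joint angles nearest the present ones, or None.
- robot.grab_frame(name): name is "scene" or "top" or "wrist"; returns (picture, depth): 384x512x3 uint8, red, green, blue; 384x512 float32, m along the optical axis (not along the pixel's ray), 0 where there is no reading.
- robot.camera_info(name): a dict with "vfov" (degrees; the focal length in pixels is half the picture's height over the tangent of half this angle, whatever the lens; pixels are square), "cx", "cy" (the principal point, pixels), "view" (4x4, takes a point from world to camera coordinates); the wrist camera has in their place "T_tool_cam" (4x4, takes a point from camera to tool coordinates, whose origin is the TCP and whose axes are the flange's). Camera axes: x right, y down, z forward; pixel columns grow to the right and rows downward; lengths in m; the calibration is good to about 2 mm. A picture is of the moment at which its call begins: read the wrist's pose just before it. camera_info takes no time and is no camera call.
A pose or a line that the arm cannot do raises robot.Unreachable and nothing moves.
- robot.job_done(): hands the job in; it is judged then, once.
Readings, each from a call of its own:
- robot.read_t(): time.
- robot.read_qpos(): joint angles.
- robot.read_qvel(): joint speeds.
- robot.read_effort(): joint torques, N m.
- robot.read_position(): TCP position.
- robot.read_tcp_rot(): TCP orientation.
- robot.read_force(): force on the tool from outside, world axes, zero at the start.
- robot.read_ft_torque(): the same for the moment, N m.
- robot.read_grip_width(): opening from 0.0 (shut) to 1.0 (fully open).
- robot.read_finger_force(): force on a finger pad.
Only numpy, scipy, OpenCV 4.12 (cv2) and the standard library are available. Lean on these libraries where they do the work, as an engineer would, in place of code of your own. Each camera call takes 0.05 s, during which the arm holds its last target. There are 200 camera calls.

TASK

Move the four colour tubs from the wooden storage rack into the black feed rack in reverse order: the tub at the left end of the wooden rack goes into the pocket at the right end of the feed rack, the second from the left into the second from the right, and so on (left and right as the robot sees them from its base). Set each tub down upright on the floor of its pocket, one tub to a pocket, without dropping or tipping any.

Things in the scene. Friction and masses are not known exactly. Their poses are not given: they have to be found in the camera images.
- tub_red: red colour tub, loose: an upright plain cylinder with screw cap, 40 mm diameter, 92 mm tall over all (body and cap of one diameter), about 90 g; origin at the centre of its underside, z up. It starts standing on the red pad.
- tub_yellow: yellow colour tub, loose: an upright plain cylinder with screw cap, 40 mm diameter, 92 mm tall over all (body and cap of one diameter), about 90 g; origin at the centre of its underside, z up. It starts standing on the yellow pad.
- tub_blue: blue colour tub, loose: an upright plain cylinder with screw cap, 40 mm diameter, 92 mm tall over all (body and cap of one diameter), about 90 g; origin at the centre of its underside, z up. It starts standing on the blue pad.
- tub_green: green colour tub, loose: an upright plain cylinder with screw cap, 40 mm diameter, 92 mm tall over all (body and cap of one diameter), about 90 g; origin at the centre of its underside, z up. It starts standing on the green pad.
- pad_red: red round drip pad, fixed on the wooden rack, 62 mm diameter, 4 mm thick; origin at the centre of its underside. It stays where it is and marks the place where the red tub stood at the start. The pads fill the rack's four places in any order.
- pad_yellow: yellow round drip pad, fixed on the wooden rack, 62 mm diameter, 4 mm thick; origin at the centre of its underside. It stays where it is and marks the place where the yellow tub stood at the start. The pads fill the rack's four places in any order.
- pad_blue: blue round drip pad, fixed on the wooden rack, 62 mm diameter, 4 mm thick; origin at the centre of its underside. It stays where it is and marks the place where the blue tub stood at the start. The pads fill the rack's four places in any order.
- pad_green: green round drip pad, fixed on the wooden rack, 62 mm diameter, 4 mm thick; origin at the centre of its underside. It stays where it is and marks the place where the green tub stood at the start. The pads fill the rack's four places in any order.
- store_rack: wooden storage rack, fixed, 110 (x) by 320 mm (y), left or right of the feed rack: board 12 mm thick, rails 26 mm high along both long sides, end cheeks 40 mm high. Origin at the centre of its underside, z up; y runs along the row to the robot's left, x away from the robot (turned at most 20 degrees). Its four places, each with a pad, are at y = +111, +37, -37, -111 mm.
- feed_rack: feed rack, fixed: black open tray 70 (x) by 293 mm (y), four empty pockets in a row, grey floors. Origin at the centre of its underside, z up; y runs along the row to the robot's left, x away from the robot (turned at most 20 degrees). Pocket centres at y = +108, +36, -36, -108 mm; each 60 (x) by 67 mm (y) inside; floor 6 mm, wall tops 30 mm above the underside; walls 5 mm thick.
There are look-alikes about, which are no part of the job. There is more than one size of the tub_blue; the one meant has the size given above.

How it is judged:
By the outcome, as a careful person would: the job done as asked, in the order asked, and still so for the second after the job is handed in, with the robot touching nothing.
It also fails if it takes over 106 s, if anything falls off the work surface, if the arm or the gripper's body presses on something with over 40 N, if the wrist force passes 120 N, or if a joint passes its speed limit or range.

## Working session

There is one attempt and no reset: what is moved stays moved. The work goes in short steps, each a Python script; the robot and the scene stay as the last script left them, time stands still between calls to the robot, and variables do not carry over. Pictures are saved under pics/ and viewed, at most 14 in all, crops included, and the job is handed in when it is done.

```bash
mkdir -p pics; ls
python3 - <<'E'
from rig import robot
import cv2,numpy as np
for n in("scene","top","wrist"):
    p,d=robot.grab_frame(n); np.savez("f_"+n,p=p,d=d); cv2.imwrite(f"pics/{n}0.png",p[:,:,::-1]); 
    i=robot.camera_info(n); print(n,{k:np.round(v,4).tolist() if not isinstance(v,str) else v for k,v in i.items()},(d>0).mean())
print(robot.read_t(),robot.read_tcp_rot(),robot.read_position())
E
```

```text
pics
scene {'vfov': 44.3201, 'cx': 253.8437, 'cy': 189.8017, 'view': [[0.6072, 0.7945, -0.0089, -0.2883], [0.4846, -0.3791, -0.7883, -0.2139], [-0.6297, 0.4743, -0.6152, 1.5528], [0.0, 0.0, 0.0, 1.0]]} 0.9955291748046875
top {'vfov': 43.0064, 'cx': 253.5119, 'cy': 191.3214, 'view': [[-0.0044, -1.0, 0.0074, -0.0058], [-0.9852, 0.0031, -0.1714, 0.5015], [0.1713, -0.008, -0.9852, 1.3006], [0.0, 0.0, 0.0, 1.0]]} 0.9959055582682291
wrist {'vfov': 68.8376, 'cx': 254.2102, 'cy': 192.0115, 'T_tool_cam': [[-0.001, -0.9534, -0.3016, 0.0814], [1.0, -0.001, -0.0001, 0.0018], [-0.0002, -0.3016, 0.9535, -0.1582], [0.0, 0.0, 0.0, 1.0]]} 0.9961903889973959
0.15 [[ 9.51460747e-01 -3.07770004e-01 -2.67427642e-04]
 [-3.07770094e-01 -9.51459952e-01 -1.23669807e-03]
 [ 1.26171878e-04  1.25897590e-03 -9.99999200e-01]] [0.20761288 0.64189243 0.22585134]
```

View pics/scene0.png

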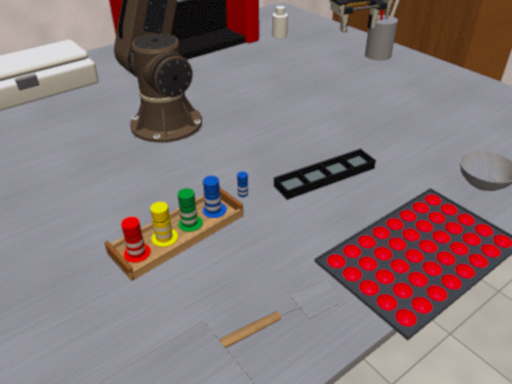

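View pics/top0.png

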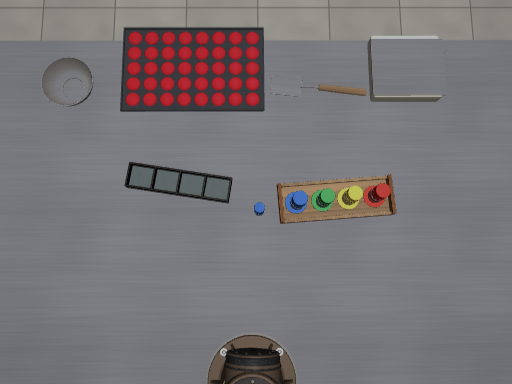

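The top view has +x up and +y to the left. The feed rack is on the left, with its floors around (142,177) to (217,188). The wooden rack is on the right, and its tubs from left to right are blue (299,200), green (326,197), yellow (354,194) and red (382,190). The small blue look-alike is at (260,208), between the racks. So blue goes to the right-end pocket and red to the left-end one.

```bash
cat > h.py <<'E'
import numpy as np,cv2
from rig import robot
def intr(n):
    i=robot.camera_info(n); f=192/np.tan(np.radians(i["vfov"])/2); return f,i["cx"],i["cy"],i
def world(n,d,T=None):
    """per-pixel world points from depth; T = camera-to-world"""
    f,cx,cy,i=intr(n)
    if T is None: T=np.linalg.inv(i["view"])
    v,u=np.mgrid[:384,:512]
    P=np.stack([(u-cx)/f*d,(v-cy)/f*d,d],-1)
    return P@T[:3,:3].T+T[:3,3]
def ray(n,u,v,z,T=None):
    """pixel -> point on the plane at height z"""
    f,cx,cy,i=intr(n)
    if T is None: T=np.linalg.inv(i["view"])
    r=T[:3,:3]@[(u-cx)/f,(v-cy)/f,1]; return T[:3,3]+r*(z-T[2,3])/r[2]
HUE=dict(red=(170,190),yellow=(22,38),green=(45,80),blue=(105,130))
def cmask(p,c):
    h,s,v=cv2.split(cv2.cvtColor(p,cv2.COLOR_RGB2HSV)); h=h.astype(int)
    if c=="red": h=np.where(h<90,h+180,h)
    a,b=HUE[c]; return (h>=a)&(h<=b)&(s>120)&(v>50)
E
python3 - <<'E'
from h import *
for n in("top","scene"):
    z=np.load(f"f_{n}.npz"); p,d=z["p"],z["d"]; W=world(n,d)
    for c in HUE:
        m=cmask(p,c)&(d>0)&(W[...,0]<.72)&(W[...,0]>.3)&(W[...,1]<.2)
        k,l,st,_=cv2.connectedComponentsWithStats(m.astype(np.uint8))
        for j in range(1,k):
            if st[j,4]<25: continue
            P=W[l==j]; zt=np.percentile(P[:,2],95); top=P[P[:,2]>zt-.006]; low=P[P[:,2]<.035]
            tm=(l==j)&(W[...,2]>zt-.006); v,u=np.nonzero(tm)
            print(n,c,st[j,4],"ztop %.4f"%zt,"top xy",top[:,:2].mean(0).round(4),np.ptp(top[:,:2],axis=0).round(3),"px",u.mean().round(1),v.mean().round(1),"low z",np.median(low[:,2]).round(4) if len(low) else None)
    # feed floors: greyish pixels enclosed by black
    h,s,v=cv2.split(cv2.cvtColor(p,cv2.COLOR_RGB2HSV))
    reg=(W[...,0]>.4)&(W[...,0]<.75)&(W[...,1]>.0)&(W[...,1]<.5)
    dark=((v<50)&reg).astype(np.uint8)
    cs,hi=cv2.findContours(dark,cv2.RETR_CCOMP,cv2.CHAIN_APPROX_NONE)
    for cnt,hh in zip(cs,hi[0]):
        a=cv2.contourArea(cnt)
        if a<60: continue
        mm=np.zeros(dark.shape,np.uint8); cv2.drawContours(mm,[cnt],-1,1,-1)
        if hh[3]>=0:
            mm=cv2.erode(mm,np.ones((5,5)));
        P=W[(mm>0)&(d>0)]; (u,vv),sz,an=cv2.minAreaRect(cnt)
        zz=np.median(P[:,2]); print(n,"hole" if hh[3]>=0 else "outer",a,np.round([u,vv,*sz,an],1),"z med %.4f p95 %.4f"%(zz,np.percentile(P[:,2],95)),"xy",P[:,:2].mean(0).round(4),"ray",ray(n,u,vv,zz)[:2].round(4))
E
```

```text
top red 468 ztop 0.1101 top xy [ 0.4924 -0.347 ] [0.038 0.039] px 382.7 190.1 low z 0.0157
top yellow 430 ztop 0.1101 top xy [ 0.4859 -0.2737] [0.037 0.038] px 355.0 192.7 low z 0.0151
top green 296 ztop 0.1111 top xy [ 0.478  -0.2003] [0.035 0.037] px 327.2 195.7 low z 0.0154
top blue 351 ztop 0.1102 top xy [ 0.4731 -0.1284] [0.038 0.037] px 299.8 197.6 low z 0.0159
top blue 99 ztop 0.0703 top xy [ 0.4534 -0.0224] [0.025 0.027] px 259.1 207.4 low z 0.0001
top outer 2484.0 [178.2 182.  104.9  25.1   8.7] z med 0.0078 p95 0.0312 xy [0.534  0.2045] ray [0.5351 0.2055]
top hole 536.0 [217.  188.6  26.1  23.2   9.5] z med 0.0057 p95 0.0107 xy [0.5176 0.0959] ray [0.5163 0.0956]
top hole 516.5 [191.9 184.3  26.   22.3   8.7] z med 0.0057 p95 0.0106 xy [0.529 0.168] ray [0.529 0.167]
top hole 493.0 [166.7 180.4  25.6  22.1   8.7] z med 0.0059 p95 0.0110 xy [0.5409 0.2399] ray [0.5402 0.2388]
top hole 477.0 [141.3 176.6  24.7  22.1   8.7] z med 0.0062 p95 0.0104 xy [0.5521 0.3117] ray [0.5516 0.311 ]
scene red 466 ztop 0.1126 top xy [ 0.4942 -0.3478] [0.043 0.038] px 129.7 222.5 low z 0.026
[... 614 characters left out ...]
297] [0.039 0.037] px 210.4 180.6 low z None
scene blue 206 ztop 0.0498 top xy [ 0.487  -0.1367] [0.023 0.03 ] px 212.2 204.4 low z 0.0203
scene outer 2081.5 [324.1 172.8  23.5 102.6  70.6] z med 0.0193 p95 0.0342 xy [0.5339 0.1974] ray [0.5327 0.1999]
scene hole 212.5 [291.9 183.1  12.   23.1  71.6] z med 0.0108 p95 0.0136 xy [0.5053 0.1061] ray [0.5048 0.107 ]
scene hole 192.0 [314.3 175.4  11.7  21.8  71.6] z med 0.0107 p95 0.0129 xy [0.5168 0.1787] ray [0.5165 0.179 ]
scene hole 178.5 [336.  168.   11.4  20.9  71.6] z med 0.0107 p95 0.0128 xy [0.5283 0.2512] ray [0.5284 0.2515]
scene hole 161.0 [356.5 160.8  11.4  19.9  71.6] z med 0.0108 p95 0.0137 xy [0.5401 0.3232] ray [0.5395 0.3231]
```

Both views agree to about 2–3 mm:

| Item | Measured | Expected |
|---|---|---|
| Tub tops | z ≈ 0.110–0.113 | 0.108 |
| Tub pitch | ≈ 73.5 mm | 74 mm |
| Feed floors | z ≈ 6–11 mm | 6 mm |
| Rack yaw | wooden about +5°, feed about −9° | at most 20° |

Walls hide part of the floors, which biases their centres, so I'll refine from the wrist camera above each rack.

```bash
cat >> h.py <<'E'
def R(yaw,s=1):
    """tool down, fingers closing along the rack's x axis"""
    y=s*np.array([np.cos(yaw),np.sin(yaw),0]); z=np.array([0,0,-1.]); return np.column_stack([np.cross(y,z),y,z])
def camT():
    T=np.eye(4); T[:3,:3]=robot.read_tcp_rot(); T[:3,3]=robot.read_position(); return T@robot.camera_info("wrist")["T_tool_cam"]
E
python3 - <<'E'
from h import *
for s in(1,-1):
    for yaw,p in((-9.1,[.53,.2,.3]),(5,[.482,-.24,.3])): print(s,yaw,np.round(robot.ik(p,R(np.radians(yaw),s)),1))
S=1 if abs(robot.ik([.482,-.24,.3],R(np.radians(5),1))[5])<abs(robot.ik([.482,-.24,.3],R(np.radians(5),-1))[5]) else -1
print("S",S)
for n,yaw,p in(("feed",-9.1,[.53,.2,.3]),("store",5,[.482,-.24,.3])):
    r=R(np.radians(yaw),S); robot.goto(np.array(p)+r[:,0]*.05*0,r); robot.dwell(.2)
    T=camT(); pic,d=robot.grab_frame("wrist"); np.savez("w_"+n,p=pic,d=d,T=T); cv2.imwrite(f"pics/w_{n}.png",pic[:,:,::-1])
print(robot.read_t(),robot.read_position())
E
python3 - <<'E'
import cv2;cv2.imwrite("pics/w2.png",cv2.hconcat([cv2.resize(cv2.imread(f"pics/w_{n}.png"),(400,300)) for n in("feed","store")]))
E
```

```text
1 -9.1 [ 40.5   8.1  -6.5   0.  -75.5 130.4]
1 5 [  -5.6    5.3   -9.7    0.   -75.  -169.4]
-1 -9.1 [ 40.5   8.1  -6.5   0.  -75.5 -49.6]
-1 5 [ -5.6   5.3  -9.7   0.  -75.   10.6]
S -1
4.2667 [ 0.48233478 -0.23940948  0.29994347]
```

View pics/w2.png

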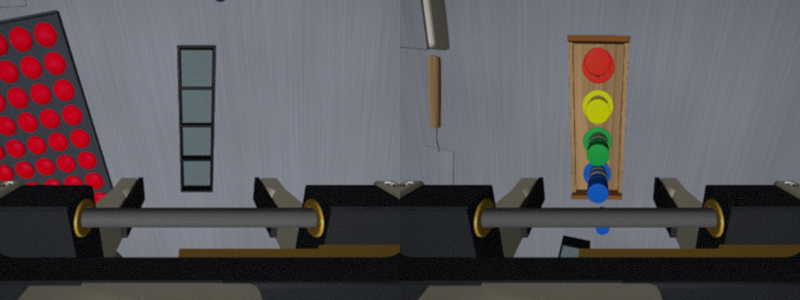

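Left half: the whole feed rack is visible at about (180–213, 45–190), with its right end at the top. Right half: the wooden rack has red at the top (598,64), then yellow (598,107), green (598,153) and blue (598,190). The small blue look-alike sits beyond the blue tub.

Run:
```python
from h import *
z=np.load("w_store.npz"); p,d,T=z["p"],z["d"],z["T"]; W=world("wrist",d,T)
for c in HUE:
    m=cmask(p,c)&(d>0)&(W[...,2]>.095)&(W[...,2]<.13)&(W[...,0]<.56)
    v,u=np.nonzero(m); (a,b),r=cv2.minEnclosingCircle(np.column_stack([u,v]).astype(np.float32)); P=W[m]
    lo=cmask(p,c)&(W[...,2]<.03)&(W[...,2]>.005)&(W[...,0]<.56)
    zt=np.median(P[:,2]); print(c,m.sum(),"z %.4f"%zt,"xy",P[:,:2].mean(0).round(4),"circ",ray("wrist",a,b,zt,T)[:2].round(4),"pad z",np.median(W[lo][:,2]).round(4))
z=np.load("w_feed.npz"); p,d,T=z["p"],z["d"],z["T"]; W=world("wrist",d,T)
v=p.max(2); reg=(abs(W[...,0]-.53)<.1)&(abs(W[...,1]-.2)<.22)&(W[...,2]<.06)
dark=((v<60)&reg).astype(np.uint8)
cs,hi=cv2.findContours(dark,cv2.RETR_CCOMP,cv2.CHAIN_APPROX_NONE)
for cnt,hh in zip(cs,hi[0]):
    if cv2.contourArea(cnt)<300: continue
    zz=.03 if hh[3]<0 else .006
    mm=np.zeros(dark.shape,np.uint8); cv2.drawContours(mm,[cnt],-1,1,-1)
    if hh[3]>=0: mm=cv2.erode(mm,np.ones((5,5)))
    P=W[mm>0]; Q=np.array([ray("wrist",a,b,zz,T)[:2] for a,b in cnt[:,0]]).astype(np.float32)*1000
    r=cv2.minAreaRect(Q); print("outer" if hh[3]<0 else "hole","px",cnt[:,0].mean(0).round(),"z50 %.4f z98 %.4f"%tuple(np.percentile(P[:,2],[50,98])),"rect mm",np.round(r[0],1),np.round(r[1],1),round(r[2],1))
```

```text
red 961 z 0.1082 xy [ 0.4922 -0.3491] circ [ 0.4923 -0.3493] pad z 0.0161
yellow 802 z 0.1081 xy [ 0.486  -0.2765] circ [ 0.4858 -0.2767] pad z 0.0159
green 677 z 0.1081 xy [ 0.4796 -0.2049] circ [ 0.4799 -0.205 ] pad z 0.0161
blue 617 z 0.1080 xy [ 0.4739 -0.1334] circ [ 0.474  -0.1339] pad z 0.0164
outer px [251. 150.] z50 0.0072 z98 0.0313 rect mm [533.4 200.4] [288.5  67.8] 80.8
hole px [252. 221.] z50 0.0068 z98 0.0086 rect mm [551.5 313.5] [65.1 64. ] 81.7
hole px [252. 180.] z50 0.0068 z98 0.0087 rect mm [539.6 238.5] [65.7 64.1] 80.9
hole px [251. 135.] z50 0.0068 z98 0.0085 rect mm [528.2 166.3] [70.8 63.4] 81.2
hole px [251.  87.] z50 0.0068 z98 0.0086 rect mm [516.6  94.3] [69.8 63.3] 81.3
```

Everything checks out: tub tops at 0.108, pads at 0.016, and feed floors at about 0.0065. The wooden rack is centred near (0.4836, −0.2393) with yaw 5°, and the feed rack near (0.533, 0.201) with yaw −9.1°. I'll move the blue tub first.

```bash
cat >> h.py <<'E'
def place(c,yaw,dy): 
    return np.array([c[0]-np.sin(yaw)*dy,c[1]+np.cos(yaw)*dy])
YS,YF=np.radians(5),np.radians(-9.1)
CS,CF=[.4836,-.2393],[.533,.201]
HI,PICK,PUT=.20,.057,.048
def transfer(ds,df):
    a,b=place(CS,YS,ds),place(CF,YF,df); rs,rf=R(YS,-1),R(YF,-1)
    robot.goto([*a,HI],rs); robot.servo_line([*a,PICK],rs,.12)
    robot.move_gripper(0); w=robot.read_grip_width()
    print("pick",a.round(4),"width mm",round(w*88,1),"pad N",robot.read_finger_force())
    if not 36<w*88<44: raise SystemExit("bad grasp")
    robot.servo_line([*a,HI],rs,.15)
    robot.servo_line([*b,HI],rf,.25); robot.dwell(.2)
    print("held mm",round(robot.read_grip_width()*88,1)); robot.servo_line([*b,PUT+.005],rf,.12); robot.dwell(.2)
    f0=robot.read_force()[2]; z=PUT+.005
    while z>PUT-.0025:
        z-=.001; robot.servo_line([*b,z],rf,.02)
        if abs(robot.read_force()[2]-f0)>2: break
    print("put",b.round(4),"z",round(z,4),"df",round(robot.read_force()[2]-f0,2))
    robot.move_gripper(1); robot.servo_line([*b,HI],rf,.2); print("t",robot.read_t())
E
python3 - <<'E'
from h import *
transfer(.111,-.108)
robot.servo_line([.5,.0,.25],R(YF,-1),.3)
p,d=robot.grab_frame("scene"); cv2.imwrite("pics/s1.png",p[:,:,::-1])
p,d=robot.grab_frame("top"); cv2.imwrite("pics/t1.png",p[:,:,::-1])
E
```

```text
pick [ 0.4739 -0.1287] width mm 39.5 pad N 29.990377128124237
held mm 39.4
put [0.5159 0.0944] z 0.046 df 10.57
t 14.6333
```

View pics/s1.png

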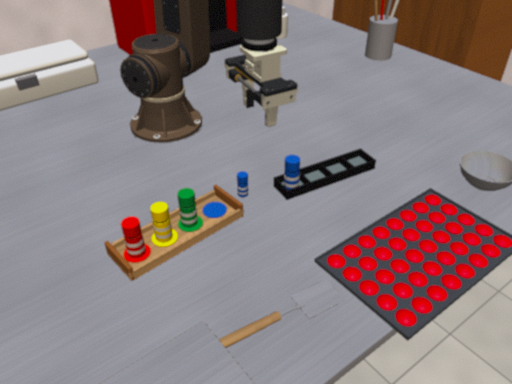

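The blue tub stands upright in the right-end pocket at about (291,172), and nothing else has moved. The remaining three go the same way, with the camera checking each placing.

Run:
```python
from h import *
transfer(.037,-.036); transfer(-.037,.036); transfer(-.111,.108)
robot.servo_line([.45,-.1,.28],R(YF,-1),.3); robot.dwell(.3)
out=[]
for n in("scene","top"):
    p,d=robot.grab_frame(n); out.append(cv2.resize(p[:,:,::-1],(400,300))); W=world(n,d)
    for c in HUE:
        m=cmask(p,c)&(W[...,0]<.6)&(W[...,1]>.03)&(W[...,1]<.4)&(W[...,2]>.088)&(W[...,2]<.12); q=W[m].mean(0)
        df=q[:2]-CF; print(n,c,m.sum(),q.round(4),"rack xy mm",np.round(1000*np.array([df@[np.cos(YF),np.sin(YF)],df@[-np.sin(YF),np.cos(YF)]]),1))
cv2.imwrite("pics/end.png",cv2.hconcat(out)); print(robot.read_t())
```

```text
pick [ 0.4804 -0.2024] width mm 39.8 pad N 29.99519795179367
held mm 39.8
put [0.5273 0.1655] z 0.046 df 10.13
t 26.3833
pick [ 0.4868 -0.2762] width mm 39.7 pad N 29.989032447338104
held mm 39.5
put [0.5387 0.2365] z 0.046 df 9.69
t 38.875
pick [ 0.4933 -0.3499] width mm 39.8 pad N 29.991422295570374
held mm 39.8
put [0.5501 0.3076] z 0.046 df 8.58
t 52.4333
scene red 276 [0.0028 0.2317 0.102 ] rack xy mm [-528.4  -53.5]
scene yellow 145 [0.5417 0.2339 0.0994] rack xy mm [ 3.4 33.8]
scene green 136 [0.5306 0.1619 0.0994] rack xy mm [  3.8 -39. ]
scene blue 153 [0.5189 0.0903 0.0991] rack xy mm [   3.6 -111.5]
top red 146 [0.548  0.3113 0.0974] rack xy mm [ -2.6 111.3]
top yellow 0 [nan nan nan] rack xy mm [nan nan]
top green 0 [nan nan nan] rack xy mm [nan nan]
top blue 0 [nan nan nan] rack xy mm [nan nan]
54.4083<stdin>:8: RuntimeWarning: Mean of empty slice.
  ret = um.true_divide(
```

View pics/end.png

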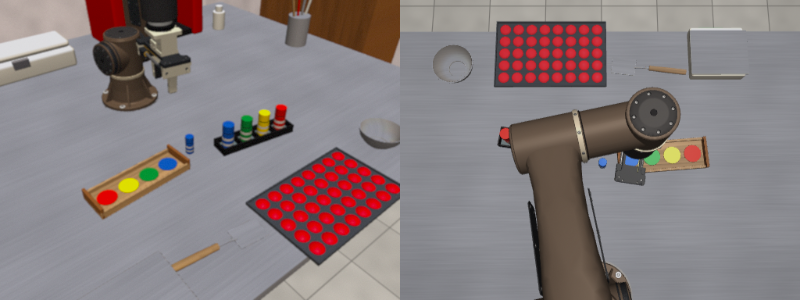

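The end picture shows blue, green, yellow and red standing upright in the feed rack from right end to left end. The tops I could measure (all but red in the scene view, only red in the top view) are at about 0.098 m, so those tubs are on the pocket floors. The pads are bare and the gripper is clear, so I'm handing in.

```bash
python3 -c "
from rig import robot; print(robot.job_done())"
```

```text
the job is handed in; nothing more can be done
None
```

The four tubs stand upright in the feed rack in reverse order (from the left: red, yellow, green, blue), and the job was handed in at about 54 s of the 106 s allowed.

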